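# Bench-test rebuilt clutch slave cylinders and scrap the one that binds

### The arm

A 6-joint arm with a two-finger parallel gripper is mounted at the origin on a cart in front of the work surface, level with it; the furniture and walls round the work are solid. World frame = base frame: x ahead of the robot, y to its left, z up, the work surface at z = 0. Lengths are in m, angles in rad, forces in N, time in s.
With the tool pointing down it reaches from about 0.375 to 0.9 m from the base axis. Payload 3.1 kg.
Tool frame: the origin (TCP) lies between the finger pads; the fingertips stand 17 mm ahead of it and the grasp point (between the pads) lies 2 mm behind it; z points along the fingers, y is the line along which they close (so a half turn about z gives the same grasp; the last joint's range is limited). The gripper opens to 85 mm and grips with 20 to 120 N. Pads are 22 mm wide; open, the fingers measure 114 mm over their backs; the gripper's body (76 mm by 85 mm) begins 54 mm behind the grasp point. The pads swing forward as they close: fully open they stand 13 mm farther back than shut.
Start: joints at [-1.296, 0.527, 1.433, -0, 1.181, -0.178], TCP at [0.274, -0.562, 0.248] pointing down, gripper open.
Joint ranges: [-3.08, 3.08], [-0.75, 2.2], [0.22, 2.44], [-1.43, 4.57], [0, 2.65], [-2.85, 2.85]. Speed limits (rad/s): [2.79, 2.79, 3.14, 3.14, 3.14, 3.14].

### API

Orientations are given as a unit quaternion [x, y, z, w].
In Python, from station import sense, vision, order gives the robot as it stands.
- The arm moves only by the shell command python3 -m crank 'ROWS' [OPENING] [FORCE]. ROWS is JSON, a list of rows, each an object with "dp": the shift along the world's x, y, z in units of 30 mm (1.0 is 30 mm), a list of three; "angular": the turn, a rotation vector about the world's x, y, z in degrees, a list of three. In form: [{"dp": [dx, dy, dz], "angular": [ax, ay, az]}, ...]. A call has 1 to 20 rows; each row shifts and turns the commanded pose from where the row before left it; what a row does not reach is not made up. A row lasts 1/10 s, in which the tool goes at most 50 mm and 8.59 degrees, less where a joint would pass 70% of its speed; a pose out of reach is approached as far as the arm can. A call is refused whole if a number of a shift passes 1 or a number of a turn 8.59, either way. A call with a gripper value outside its range is refused whole. OPENING is the closure, from 0 (fully open) to 1 (shut), set as the call begins (- or left out, the last holds). The fingers move at their own pace and stop on an object; FORCE is the grip in N (left out, the last holds). Time passes only in rows, so rows that do not move let the fingers close. It gives the time, the measured TCP pose, the force, the opening and the grip force at its end, in the units of the state.
- sense(): the state, without advancing time (a new reading comes with each control period).
- vision.snapshot(name): name is "side" or "top" or "wrist"; returns a dict with "image" (480x640x3 uint8, blue, green, red), "range_z" (480x640 float32, m along the optical axis (not along the pixel's ray), 0 where there is no reading), "mtx" (3x3 intrinsics, pixels), "pose" (4x4, takes a point from camera to world coordinates); the wrist camera has in their place "mount" (4x4, takes a point from camera to tool coordinates, whose origin is the TCP and whose axes are the flange's). Camera axes: x right, y down, z forward; pixel columns grow to the right and rows downward; lengths in m; the calibration is good to about 2 mm. The wrist camera is an equidistant fisheye: a pixel r from the principal point sees the ray r / f radians off the axis. A picture is of the moment at which its call begins: read the wrist's pose just before it.
- order.sign_off(): hands the job in; it is judged then, once.
The state is a dict: "t": time; "q": joint angles; "qd": joint speeds; "tau": joint torques, N m; "tcp_pos": TCP position; "tool_rot": TCP orientation; "force": force on the tool from outside, world axes, zero at the start; "ft_torque": the same for the moment, N m; "finger_gap": opening from 0.0 (shut) to 1.0 (fully open); "gripper_force": force on a finger pad.
Only numpy, scipy, OpenCV 4.12 (cv2) and the standard library are available. Lean on these libraries where they do the work, as an engineer would, in place of code of your own. Each camera call takes 0.05 s, during which the arm holds its last target. There are 200 camera calls.

### The job

Three rebuilt clutch slave cylinders stand in the drilled wooden block; press the push-rod of each one down through its stroke. A cylinder that runs evenly, even if rather stiffly, all the way stays standing in the block with its push-rod fully home; if the resistance climbs part-way, stop at once without forcing it, leave that push-rod where it stopped and put that cylinder in the small wooden box. Do not disturb the other things on the bench.

Things in the scene. Friction and masses are not known exactly. Their poses are not given: they have to be found in the camera images.
- test_block: Hardwood block fixed to the bench, 78 x 240 x 40 mm high. Origin: centre of its underside, on the bench top; y axis along its length, x across. Three round pockets 28 mm deep (floor 12 mm above the bench) lie on its long axis at y = -80, 0 and +80 mm; a cylinder stands upright in each with 1.5 mm play all round. Cylinders a, b and c may stand in any order.
- scrap_box: Small open wooden box without lid, fixed to the bench, 75 x 140 x 42 mm high; walls 7 mm, floor 5 mm, so 61 x 126 mm inside. Origin at the centre of its underside, on the bench; y axis along its length.
- cylinder_a_mid (a point): Centre of the barrel of one clutch slave cylinder (all three look alike), on its axis, half-way up; z axis along the push-rod. Aluminium barrel 34 mm in diameter, 80 mm high, about 0.35 kg; in the block 52 mm of it stand above the wood. A 12 mm port boss with a brass nipple sticks out sideways towards +y, 46 mm above the underside, reaching 34 mm from the axis.
- pushrod_a: Push-rod of that cylinder. Origin: centre of the flat top of its head (26 mm across, 6 mm thick), where it is pressed; 42 mm above the barrel when out, 8 mm when home (100 mm above the bench in the block), a firm rubber stop. Drags evenly with 4 to 9 N, stays where left. If it binds, resistance climbs 4 N per mm from a point at least 14 mm short of home. Over 40 N damages it.
- stroke_a (a joint): How far push-rod a is pressed in: 0 fully out, 0.034 m fully home. At the start 0 to 5 mm.
- cylinder_b_mid (a point): Centre of the barrel of one clutch slave cylinder (all three look alike), on its axis, half-way up; z axis along the push-rod. Aluminium barrel 34 mm in diameter, 80 mm high, about 0.35 kg; in the block 52 mm of it stand above the wood. A 12 mm port boss with a brass nipple sticks out sideways towards +y, 46 mm above the underside, reaching 34 mm from the axis.
- pushrod_b: Push-rod of that cylinder. Origin: centre of the flat top of its head (26 mm across, 6 mm thick), where it is pressed; 42 mm above the barrel when out, 8 mm when home (100 mm above the bench in the block), a firm rubber stop. Drags evenly with 4 to 9 N, stays where left. If it binds, resistance climbs 4 N per mm from a point at least 14 mm short of home. Over 40 N damages it.
- stroke_b (a joint): How far push-rod b is pressed in: 0 fully out, 0.034 m fully home. At the start 0 to 5 mm.
- cylinder_c_mid (a point): Centre of the barrel of one clutch slave cylinder (all three look alike), on its axis, half-way up; z axis along the push-rod. Aluminium barrel 34 mm in diameter, 80 mm high, about 0.35 kg; in the block 52 mm of it stand above the wood. A 12 mm port boss with a brass nipple sticks out sideways towards +y, 46 mm above the underside, reaching 34 mm from the axis.
- pushrod_c: Push-rod of that cylinder. Origin: centre of the flat top of its head (26 mm across, 6 mm thick), where it is pressed; 42 mm above the barrel when out, 8 mm when home (100 mm above the bench in the block), a firm rubber stop. Drags evenly with 4 to 9 N, stays where left. If it binds, resistance climbs 4 N per mm from a point at least 14 mm short of home. Over 40 N damages it.
- stroke_c (a joint): How far push-rod c is pressed in: 0 fully out, 0.034 m fully home. At the start 0 to 5 mm.
- pliers: Bystander: combination pliers lying flat near the front edge of the bench, 188 x 51 x 14 mm.
- pencil: Bystander: carpenter's pencil near the front edge, 185 mm long, 8 mm thick.
- masking_roll: Bystander: roll of masking tape lying flat at the right, 98 mm across, 25 mm high.
- tape_measure: Bystander: tape measure lying on its side behind the work, 68 x 80 x 38 mm.
- glue_bottle: Bystander: glue bottle with a nozzle, standing behind the work, 55 mm across, 210 mm high.
- torch: Bystander: torch lying at the left, 137 mm long, 36 mm thick.
- brush: Bystander: flat paint brush lying behind the wooden box, 225 x 50 x 17 mm.

How it is judged:
At the end, for the whole second after the job is handed in: Two cylinders stand upright (0.12 rad) on the pocket floors of the block with push-rods home to within 2.8 mm; the binding one is in the wooden box, centre of its barrel inside the walls and below 70 mm, its push-rod pressed in at least 8 mm but not past 28 mm (((value of joint stroke_a between 0.008 and 0.028 m and x of cylinder_a_mid in the frame of scrap_box between -0.034 and 0.034 m and y of cylinder_a_mid in the frame of scrap_box between -0.066 and 0.066 m and z of cylinder_a_mid in the frame of scrap_box between 0.005 and 0.07 m and value of joint each of stroke_b, stroke_c above 0.0312 m and z of cylinder_b_mid in the frame of test_block between 0.047 and 0.057 m and angle between each of cylinder_b_mid, cylinder_c_mid's own z axis and vertical below 0.12 rad and horizontal distance between each of cylinder_b_mid, cylinder_c_mid and test_block below 0.09 m and z of cylinder_c_mid in the frame of test_block between 0.047 and 0.057 m) or (value of joint stroke_b between 0.008 and 0.028 m and x of cylinder_b_mid in the frame of scrap_box between -0.034 and 0.034 m and y of cylinder_b_mid in the frame of scrap_box between -0.066 and 0.066 m and z of cylinder_b_mid in the frame of scrap_box between 0.005 and 0.07 m and value of joint each of stroke_a, stroke_c above 0.0312 m and z of cylinder_a_mid in the frame of test_block between 0.047 and 0.057 m and angle between each of cylinder_a_mid, cylinder_c_mid's own z axis and vertical below 0.12 rad and horizontal distance between each of cylinder_a_mid, cylinder_c_mid and test_block below 0.09 m and z of cylinder_c_mid in the frame of test_block between 0.047 and 0.057 m) or (value of joint stroke_c between 0.008 and 0.028 m and x of cylinder_c_mid in the frame of scrap_box between -0.034 and 0.034 m and y of cylinder_c_mid in the frame of scrap_box between -0.066 and 0.066 m and z of cylinder_c_mid in the frame of scrap_box between 0.005 and 0.07 m and value of joint each of stroke_a, stroke_b above 0.0312 m and z of cylinder_a_mid in the frame of test_block between 0.047 and 0.057 m and angle between each of cylinder_a_mid, cylinder_b_mid's own z axis and vertical below 0.12 rad and horizontal distance between each of cylinder_a_mid, cylinder_b_mid and test_block below 0.09 m and z of cylinder_b_mid in the frame of test_block between 0.047 and 0.057 m))); the robot touches nothing.
It fails at once if a push-rod is pressed with more than 40 N (contact force between any of pushrod_a, pushrod_b, pushrod_c and the fingers above 40 N or contact force between any of pushrod_a, pushrod_b, pushrod_c and the arm above 40 N).
It fails at once if a bystander is shifted by more than 30 mm (distance of any of pliers, pencil, masking_roll, tape_measure, glue_bottle, torch, brush from where it was at the start of the episode above 0.03 m).
It also fails if it takes over 54 s, if anything falls off the work surface, if the arm or the gripper's body presses on something with over 40 N, if the wrist force passes 120 N, or if a joint passes its speed limit or range.

## Working session

There is one attempt and no reset: what is moved stays moved. The work goes in short steps, Python scripts to look and compute and a shell command to move; the robot and the scene stay as the last step left them, time stands still between calls to the robot, and variables do not carry over. Pictures are saved under pics/ and viewed, at most 10 in all, crops included, and the job is handed in when it is done.

```bash
mkdir -p pics; ls
cat > h.py <<'E'
import numpy as np, cv2
from station import sense, vision, order
def world(s):
    d=s['range_z']; K=s['mtx']; v,u=np.mgrid[:480,:640]
    P=np.stack([(u-K[0,2])/K[0,0]*d,(v-K[1,2])/K[1,1]*d,d],-1)
    T=np.array(s['pose']); return P@T[:3,:3].T+T[:3,3]
E
python3 - <<'E'
from h import *
for n in ('top','side'):
    s=vision.snapshot(n); cv2.imwrite(f'pics/{n}.png',s['image']); np.savez(n+'.npz',**{k:np.array(v) for k,v in s.items()}); print(n,np.round(s['mtx'],1).tolist(),np.round(s['pose'],3).tolist())
print(sense())
E
```

```text
pics
top [[529.7, 0.0, 321.8], [0.0, 529.7, 245.8], [0.0, 0.0, 1.0]] [[-0.312, -0.767, 0.561, -0.306], [-0.95, 0.246, -0.193, 0.192], [0.01, -0.593, -0.805, 1.315], [0.0, 0.0, 0.0, 1.0]]
side [[607.3, 0.0, 317.1], [0.0, 607.3, 232.5], [0.0, 0.0, 1.0]] [[-0.246, -0.424, 0.871, -0.826], [-0.969, 0.127, -0.211, 0.247], [-0.021, -0.896, -0.443, 0.822], [0.0, 0.0, 0.0, 1.0]]
{'t': 0.1, 'q': array([-1.29548697e+00,  5.28404456e-01,  1.43375543e+00, -1.53408018e-05,
        1.18143623e+00, -1.78513525e-01]), 'qd': array([-0.00035627, -0.0005547 , -0.00363619, -0.00075078, -0.00156021,
       -0.00133112]), 'tau': array([ 3.51883209e-04, -4.43305564e+01, -1.78586805e+01, -1.52745042e-04,
        3.89745052e-03,  1.19800652e-05]), 'tcp_pos': array([ 0.27384924, -0.5611306 ,  0.24741822]), 'tool_rot': array([ 9.74364726e-01,  2.24971948e-01, -5.55477851e-05, -1.00021389e-03]), 'force': array([-0.12893684, -0.43032135,  0.93237532]), 'ft_torque': array([ 0.00412417, -0.02618185,  0.03651912]), 'gripper_force': 0.0, 'finger_gap': 0.9960683219851909}
```

View pics/top.png

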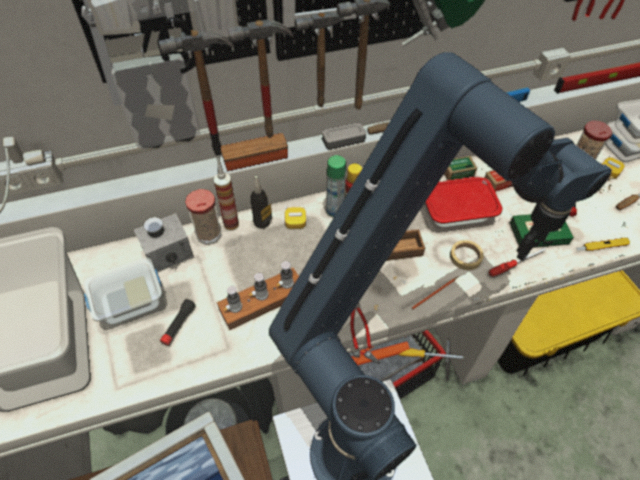

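View pics/side.png

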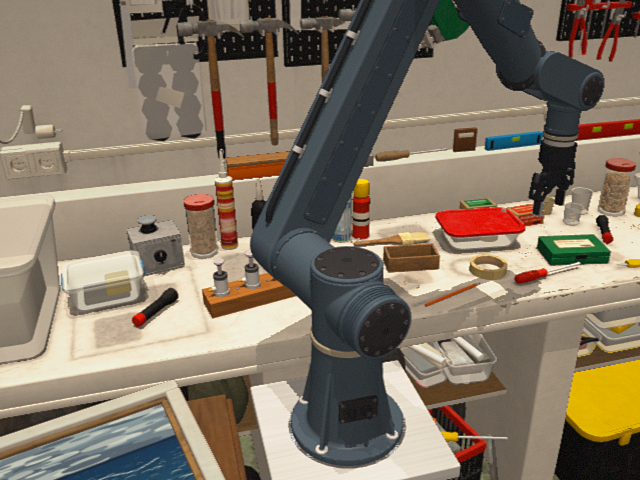

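The top view shows the block at about (258,300) with cylinders at (234,297), (260,285) and (286,273), and the box part-hidden near (405,243). The side view shows the whole box at (411,257). Next I take positions from the range images.

Run:
```python
from h import *
def L(n): return dict(np.load(n+'.npz'))
s=L('top');P=world(s);ok=s['range_z']>0
def win(u0,u1,v0,v1):
    m=np.zeros((480,640),bool);m[v0:v1,u0:u1]=1;return m&ok
m=win(210,300,255,330)
for lo,hi in((.03,.05),(.085,.145)):
    k=m&(P[...,2]>lo)&(P[...,2]<hi)
    n,lab,st,c=cv2.connectedComponentsWithStats(k.astype(np.uint8))
    for i in range(1,n):
        if st[i,4]>15:
            q=P[lab==i];t=q[:,2];top=q[t>np.percentile(t,90)-.004]
            print(lo,st[i],q.mean(0).round(3),'p95z',np.percentile(t,[50,95]).round(4),top.mean(0).round(4),len(top))
            if lo<.05: print(cv2.minAreaRect((q[:,:2]*1000).astype(np.float32)))
for n,w in(('top',(385,430,225,265)),('side',(375,450,235,280))):
    s=L(n);P=world(s);ok=s['range_z']>0
    k=win(*w)&(P[...,2]>.036)&(P[...,2]<.05)&(abs(P[...,1]+.2)<.4)
    q=P[k];print(n,len(q),q.mean(0),cv2.minAreaRect((q[:,:2]*1000).astype(np.float32)),np.percentile(q[:,2],[5,50,95]))
```

```text
0.03 [ 216  267   82   58 1438] [0.465 0.117 0.039] p95z [0.0393 0.0452] [0.4653 0.1186 0.0423] 659
((473.8473815917969, 100.20211029052734), (85.89519500732422, 241.65176391601562), 10.8674955368042)
0.085 [280 261  13  19 169] [0.487 0.023 0.107] p95z [0.0948 0.1326] [0.4889 0.023  0.1309] 46
0.085 [254 273  12  18 172] [0.473 0.101 0.107] p95z [0.0956 0.1326] [0.474  0.101  0.1308] 55
0.085 [226 285  14  19 178] [0.457 0.179 0.106] p95z [0.0947 0.131 ] [0.4595 0.1795 0.1289] 58
top 169 [ 0.51121455 -0.37470076  0.04084544] ((524.159912109375, -360.882568359375), (100.68389129638672, 83.24615478515625), 78.66722106933594) [0.03656876 0.0406175  0.045842  ]
side 355 [ 0.52477813 -0.34402508  0.04018135] ((529.1506958007812, -373.1607360839844), (106.22139739990234, 210.1416015625), 0.28732267022132874) [0.03653381 0.04018991 0.04401016]
```

```bash
R='x'; python3 -m crank '[{"dp":[0.3,1,0],"angular":[0,0,3.75]},{"dp":[0.3,1,0],"angular":[0,0,3.75]},{"dp":[0.3,1,0],"angular":[0,0,3.75]},{"dp":[0.3,1,0],"angular":[0,0,3.75]},{"dp":[0.3,1,0],"angular":[0,0,3.75]},{"dp":[0.3,1,0],"angular":[0,0,3.75]},{"dp":[0.3,1,0],"angular":[0,0,3.75]},{"dp":[0.3,1,0],"angular":[0,0,3.75]},{"dp":[0.3,1,0],"angular":[0,0,3.75]},{"dp":[0.3,1,0],"angular":[0,0,3.75]},{"dp":[0.3,1,0],"angular":[0,0,3.75]},{"dp":[0.3,1,0],"angular":[0,0,3.75]},{"dp":[0.3,1,0],"angular":[0,0,3.75]},{"dp":[0.3,1,0],"angular":[0,0,3.75]},{"dp":[0.3,1,0],"angular":[0,0,3.75]},{"dp":[0.3,1,0],"angular":[0,0,3.75]},{"dp":[0.3,1,0],"angular":[0,0,3.75]},{"dp":[0.3,1,0],"angular":[0,0,3.75]},{"dp":[0.3,1,0],"angular":[0,0,3.75]},{"dp":[0.3,1,0],"angular":[0,0,3.75]}]' 1
python3 - <<'E'
from h import *
st=sense();print(st['tcp_pos'],st['tool_rot'],st['q'],st['force'])
s=vision.snapshot('wrist');np.savez('w1.npz',**{k:np.array(v) for k,v in s.items()},p=st['tcp_pos'],r=st['tool_rot'])
t=vision.snapshot('top');np.savez('top2.npz',**{k:np.array(v) for k,v in t.items()})
cv2.imwrite('pics/w1.png',s['image']);cv2.imwrite('pics/top2.png',cv2.resize(t['image'][200:320,200:520],None,fx=2,fy=2));print(s['mtx'],s['mount'])
E
```

```text
t: 2.1
tcp_pos: [0.4539, 0.0396, 0.2481]
tool_rot: [0.635, 0.773, -0.0, -0.0]
force: [1.4, -1.2, -0.1]
finger_gap: 0.002
gripper_force: 0.0
[0.45394814 0.03964582 0.24810632] [ 6.35009005e-01  7.72504676e-01 -1.69212311e-04 -2.45689932e-04] [-1.58927388e-01  3.01251504e-01  1.84133226e+00 -5.24525230e-05
  9.99603901e-01 -3.53654917e-01] [ 1.36408597 -1.17580654 -0.06892866]
[[371.64829954   0.         319.68063529]
 [  0.         371.64829954 245.61214199]
 [  0.           0.           1.        ]] [[ 6.66525713e-04 -9.51557994e-01 -3.07468598e-01  7.89235445e-02]
 [ 9.99999432e-01  8.89862828e-04 -5.86176130e-04  1.20765668e-04]
 [ 8.31385459e-04 -3.07468033e-01  9.51558047e-01 -1.26015089e-01]
 [ 0.00000000e+00  0.00000000e+00  0.00000000e+00  1.00000000e+00]]
```

View pics/w1.png

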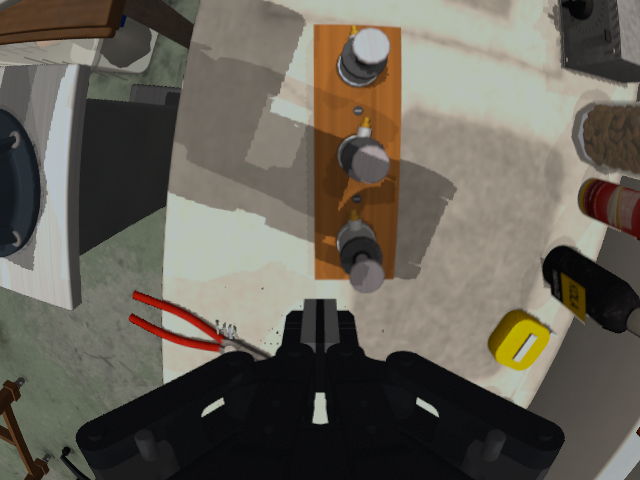

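View pics/top2.png

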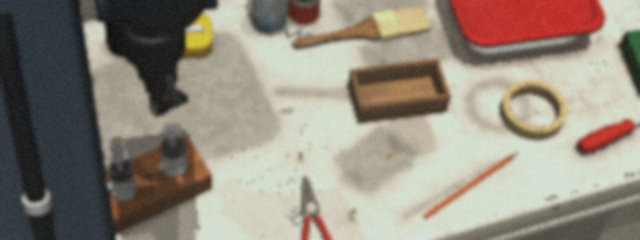

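The wrist picture shows the heads at (371,47), (370,163) and (367,275), with the pliers at lower left, well clear. The top crop now shows the whole box, at pixels (375-425, 230-260).

```bash
cat >> h.py <<'E'
from scipy.spatial.transform import Rotation as Ro
def wworld(s,p,r):
    K=s['mtx'];d=s['range_z'];v,u=np.mgrid[:480,:640]
    x=(u-K[0,2])/K[0,0];y=(v-K[1,2])/K[1,1];th=np.hypot(x,y)+1e-9
    k=np.tan(np.minimum(th,1.5))/th
    P=np.stack([x*k*d,y*k*d,d],-1);T=np.array(s['mount'])
    P=P@T[:3,:3].T+T[:3,3];return P@Ro.from_quat(r).as_matrix().T+p
def rect(q): return cv2.minAreaRect((q[:,:2]*1000).astype(np.float32))
E
python3 - <<'E'
from h import *
s=dict(np.load('w1.npz'));P=wworld(s,s['p'],s['r']);ok=s['range_z']>0
for u,v in((371,47),(370,163),(367,275)):
    m=np.zeros((480,640),np.uint8);cv2.circle(m,(u,v),24,1,-1);k=(m>0)&ok
    t=np.median(P[max(0,v-5):v+6,u-5:u+6,2]);q=P[k&(abs(P[...,2]-t)<.004)]
    print(len(q),np.median(q[:,2]).round(4),rect(q), cv2.minEnclosingCircle((q[:,:2]*1000).astype(np.float32)))
m=np.zeros((480,640),bool);m[20:285,305:410]=1
q=P[m&ok&(abs(P[...,2]-.04)<.004)];print('block',len(q),np.median(q[:,2]),rect(q))
s=dict(np.load('top2.npz'));P=world(s);ok=s['range_z']>0
m=np.zeros((480,640),bool);m[226:264,371:430]=1
hsv=cv2.cvtColor(s['image'],cv2.COLOR_BGR2HSV)
k=m&ok&(P[...,2]>.034)&(P[...,2]<.052)&(hsv[...,1]>60)
n,lab,stt,c=cv2.connectedComponentsWithStats(k.astype(np.uint8));i=1+stt[1:,4].argmax()
q=P[lab==i];print('box',stt[i],rect(q),np.median(q[:,2]))
E
```

```text
1119 0.1297 ((459.6670227050781, 179.1857147216797), (24.95212173461914, 25.5583438873291), 12.665044784545898) ((460.0869140625, 179.10520935058594), 13.016961097717285)
1150 0.1315 ((475.2311096191406, 100.87004089355469), (24.847543716430664, 25.178565979003906), 12.641429901123047) ((475.5136413574219, 100.9914321899414), 13.032726287841797)
936 0.1307 ((490.7196350097656, 22.67960548400879), (25.35077476501465, 24.89958953857422), 67.26496887207031) ((491.0177917480469, 22.700742721557617), 13.039205551147461)
block 14886 0.0403810604796427 ((475.60479736328125, 100.78657531738281), (78.90247344970703, 241.34100341796875), 11.120967864990234)
box [375 229  50  27 345] ((527.9780883789062, -341.2890625), (140.6107177734375, 83.87965393066406), 81.76067352294922) 0.039982205669991
```

```bash
python3 -m crank '[{"dp":[0.62,-0.28,0],"angular":[0,0,0]},{"dp":[0.62,-0.28,0],"angular":[0,0,0]},{"dp":[0,0,-0.8],"angular":[0,0,0]},{"dp":[0,0,-0.8],"angular":[0,0,0]},{"dp":[0,0,-0.8],"angular":[0,0,0]},{"dp":[0,0,-0.6],"angular":[0,0,0]},{"dp":[0,0,-0.1],"angular":[0,0,0]},{"dp":[0,0,0],"angular":[0,0,0]},{"dp":[0,0,0],"angular":[0,0,0]}]' 1
```

```text
t: 3.1
tcp_pos: [0.4918, 0.0211, 0.156]
tool_rot: [0.636, 0.771, 0.0, 0.001]
force: [-0.2, 0.1, 0.5]
finger_gap: -0.001
gripper_force: 0.0
```

```bash
python3 -m crank '[{"dp":[0,0.03,-0.1],"angular":[0,0,0]},{"dp":[0,0,-0.1],"angular":[0,0,0]},{"dp":[0,0,-0.1],"angular":[0,0,0]},{"dp":[0,0,-0.05],"angular":[0,0,0]},{"dp":[0,0,-0.05],"angular":[0,0,0]},{"dp":[0,0,0],"angular":[0,0,0]}]'
```

```text
t: 3.7
tcp_pos: [0.4916, 0.0224, 0.1437]
tool_rot: [0.636, 0.772, 0.0, 0.0]
force: [-0.2, -0.4, 4.1]
finger_gap: 0.003
gripper_force: 1.8
```

```bash
python3 -m crank '[{"dp":[0,0,-0.05],"angular":[0,0,0]},{"dp":[0,0,-0.05],"angular":[0,0,0]},{"dp":[0,0,-0.05],"angular":[0,0,0]}]'
```

```text
t: 4.0
tcp_pos: [0.4916, 0.0224, 0.1393]
tool_rot: [0.636, 0.772, 0.0, 0.0]
force: [-1.0, 0.1, 5.8]
finger_gap: -0.005
gripper_force: 2.8
```

```bash
python3 -m crank '[{"dp":[0,0,-0.05],"angular":[0,0,0]},{"dp":[0,0,-0.05],"angular":[0,0,0]}]'
```

```text
t: 4.2
tcp_pos: [0.4916, 0.0224, 0.1362]
tool_rot: [0.636, 0.772, 0.0, 0.0]
force: [-0.1, 0.8, 6.1]
finger_gap: -0.005
gripper_force: 2.8
```

```bash
python3 -m crank '[{"dp":[0,0,-0.05],"angular":[0,0,0]},{"dp":[0,0,-0.05],"angular":[0,0,0]}]'
```

```text
t: 4.4
tcp_pos: [0.4916, 0.0224, 0.1332]
tool_rot: [0.636, 0.772, 0.0, 0.0]
force: [-0.5, 0.2, 5.2]
finger_gap: 0.0
gripper_force: 2.8
```

```bash
python3 -m crank '[{"dp":[0,0,-0.05],"angular":[0,0,0]},{"dp":[0,0,-0.05],"angular":[0,0,0]}]'
```

```text
t: 4.6
tcp_pos: [0.4916, 0.0224, 0.1303]
tool_rot: [0.636, 0.772, 0.0, 0.0]
force: [0.2, 0.2, 4.9]
finger_gap: -0.001
gripper_force: 2.8
```

```bash
python3 -m crank '[{"dp":[0,0,-0.06],"angular":[0,0,0]},{"dp":[0,0,-0.06],"angular":[0,0,0]}]'
```

```text
t: 4.8
tcp_pos: [0.4916, 0.0224, 0.1266]
tool_rot: [0.636, 0.772, 0.0, 0.0]
force: [-0.7, -0.1, 5.7]
finger_gap: 0.004
gripper_force: 2.8
```

```bash
python3 -m crank '[{"dp":[0,0,-0.06],"angular":[0,0,0]},{"dp":[0,0,-0.06],"angular":[0,0,0]},{"dp":[0,0,-0.06],"angular":[0,0,0]},{"dp":[0,0,-0.04],"angular":[0,0,0]},{"dp":[0,0,0],"angular":[0,0,0]}]'
```

```text
t: 5.3
tcp_pos: [0.4915, 0.0224, 0.1198]
tool_rot: [0.636, 0.772, 0.0, 0.0]
force: [0.2, -0.0, 4.4]
finger_gap: 0.001
gripper_force: 1.9
```

```bash
python3 -m crank '[{"dp":[0,0,-0.03],"angular":[0,0,0]},{"dp":[0,0,-0.02],"angular":[0,0,0]},{"dp":[0,0,0],"angular":[0,0,0]}]'
```

```text
t: 5.6
tcp_pos: [0.4915, 0.0224, 0.1183]
tool_rot: [0.636, 0.772, 0.0, 0.0]
force: [-0.1, -0.1, 4.7]
finger_gap: -0.001
gripper_force: 2.4
```

```bash
python3 -m crank '[{"dp":[0,0,-0.03],"angular":[0,0,0]},{"dp":[0,0,0],"angular":[0,0,0]}]'
```

```text
t: 5.8
tcp_pos: [0.4915, 0.0224, 0.1174]
tool_rot: [0.636, 0.772, 0.0, 0.0]
force: [-0.0, 0.7, 4.1]
finger_gap: 0.001
gripper_force: 2.4
```

```bash
python3 -m crank '[{"dp":[0,0,-0.02],"angular":[0,0,0]},{"dp":[0,0,0],"angular":[0,0,0]}]'
```

```text
t: 6.0
tcp_pos: [0.4915, 0.0224, 0.1169]
tool_rot: [0.636, 0.772, 0.0, 0.0]
force: [-0.6, 0.1, 6.8]
finger_gap: -0.011
gripper_force: 2.6
```

Right cylinder is home and ran evenly at about 5 N. On to the middle one.

```bash
python3 -m crank '[{"dp":[0,0,0.7],"angular":[0,0,0]},{"dp":[0,0,0.7],"angular":[0,0,0]},{"dp":[-0.13,0.65,0],"angular":[0,0,0]},{"dp":[-0.13,0.65,0],"angular":[0,0,0]},{"dp":[-0.13,0.65,0],"angular":[0,0,0]},{"dp":[-0.13,0.67,0],"angular":[0,0,0]},{"dp":[0,0,0],"angular":[0,0,0]},{"dp":[0,0,-0.1],"angular":[0,0,0]},{"dp":[0,0,-0.1],"angular":[0,0,0]},{"dp":[0,0,-0.1],"angular":[0,0,0]},{"dp":[0,0,-0.07],"angular":[0,0,0]},{"dp":[0,0,-0.06],"angular":[0,0,0]},{"dp":[0,0,-0.05],"angular":[0,0,0]}]'
```

```text
t: 7.3
tcp_pos: [0.4759, 0.1006, 0.1443]
tool_rot: [0.636, 0.772, 0.0, 0.0]
force: [-0.8, -0.8, 2.8]
finger_gap: 0.0
gripper_force: 1.8
```

```bash
python3 -m crank '[{"dp":[0,0,-0.05],"angular":[0,0,0]},{"dp":[0,0,-0.05],"angular":[0,0,0]}]'
```

```text
t: 7.5
tcp_pos: [0.4759, 0.1008, 0.1413]
tool_rot: [0.636, 0.772, 0.0, 0.0]
force: [-0.8, -2.2, 4.0]
finger_gap: 0.002
gripper_force: 1.8
```

```bash
python3 -m crank '[{"dp":[0,0,-0.06],"angular":[0,0,0]},{"dp":[0,0,-0.06],"angular":[0,0,0]}]'
```

```text
t: 7.7
tcp_pos: [0.4758, 0.101, 0.1376]
tool_rot: [0.636, 0.772, 0.0, 0.0]
force: [-1.5, -0.6, 3.9]
finger_gap: -0.001
gripper_force: 1.8
```

```bash
python3 -m crank '[{"dp":[0,0,-0.05],"angular":[0,0,0]},{"dp":[0,0,-0.05],"angular":[0,0,0]}]'
```

```text
t: 7.9
tcp_pos: [0.4757, 0.101, 0.1345]
tool_rot: [0.636, 0.772, 0.0, 0.0]
force: [-1.0, -0.8, 4.7]
finger_gap: 0.001
gripper_force: 1.8
```

Stroke is about 16.5 mm and still even.

```bash
python3 -m crank '[{"dp":[0,0,-0.05],"angular":[0,0,0]},{"dp":[0,0,-0.05],"angular":[0,0,0]}]'
```

```text
t: 8.1
tcp_pos: [0.4757, 0.101, 0.1315]
tool_rot: [0.636, 0.772, 0.0, 0.0]
force: [0.1, -1.0, 3.2]
finger_gap: -0.0
gripper_force: 1.8
```

```bash
python3 -m crank '[{"dp":[0,0,-0.05],"angular":[0,0,0]},{"dp":[0,0,-0.05],"angular":[0,0,0]}]'
```

```text
t: 8.3
tcp_pos: [0.4756, 0.101, 0.1285]
tool_rot: [0.636, 0.772, 0.0, 0.0]
force: [-0.9, -1.1, 3.4]
finger_gap: -0.001
gripper_force: 1.8
```

```bash
python3 -m crank '[{"dp":[0,0,-0.05],"angular":[0,0,0]},{"dp":[0,0,-0.05],"angular":[0,0,0]}]'
```

```text
t: 8.5
tcp_pos: [0.4757, 0.101, 0.1255]
tool_rot: [0.636, 0.772, 0.0, 0.0]
force: [0.8, -1.3, 3.0]
finger_gap: -0.001
gripper_force: 1.8
```

Even past the point where binding could start. From here to 0.117, 8.5 mm.

```bash
python3 -m crank '[{"dp":[0,0,-0.06],"angular":[0,0,0]},{"dp":[0,0,-0.06],"angular":[0,0,0]},{"dp":[0,0,-0.06],"angular":[0,0,0]},{"dp":[0,0,-0.05],"angular":[0,0,0]},{"dp":[0,0,-0.03],"angular":[0,0,0]},{"dp":[0,0,0],"angular":[0,0,0]}]'
```

```text
t: 9.1
tcp_pos: [0.4755, 0.101, 0.1176]
tool_rot: [0.636, 0.772, -0.0, -0.0]
force: [0.2, -0.5, 1.3]
finger_gap: -0.0
gripper_force: 0.8
```

```bash
python3 -m crank '[{"dp":[0,0,-0.02],"angular":[0,0,0]},{"dp":[0,0,0],"angular":[0,0,0]}]'
```

```text
t: 9.3
tcp_pos: [0.4756, 0.101, 0.1172]
tool_rot: [0.636, 0.772, -0.0, -0.0]
force: [-0.1, -1.0, 3.0]
finger_gap: 0.0
gripper_force: 1.2
```

```bash
python3 -m crank '[{"dp":[0,0,-0.02],"angular":[0,0,0]},{"dp":[0,0,0],"angular":[0,0,0]}]'
```

```text
t: 9.5
tcp_pos: [0.4757, 0.1009, 0.1168]
tool_rot: [0.636, 0.772, 0.0, 0.0]
force: [-1.1, -1.3, 4.3]
finger_gap: -0.002
gripper_force: 2.3
```

```bash
python3 -m crank '[{"dp":[0,0,0.7],"angular":[0,0,0]},{"dp":[0,0,0.7],"angular":[0,0,0]},{"dp":[-0.13,0.65,0],"angular":[0,0,0]},{"dp":[-0.13,0.65,0],"angular":[0,0,0]},{"dp":[-0.13,0.65,0],"angular":[0,0,0]},{"dp":[-0.13,0.65,0],"angular":[0,0,0]},{"dp":[0,0,0],"angular":[0,0,0]},{"dp":[0,0,-0.1],"angular":[0,0,0]},{"dp":[0,0,-0.1],"angular":[0,0,0]},{"dp":[0,0,-0.1],"angular":[0,0,0]},{"dp":[0,0,-0.1],"angular":[0,0,0]},{"dp":[0,0,-0.07],"angular":[0,0,0]},{"dp":[0,0,-0.05],"angular":[0,0,0]}]'
```

```text
t: 10.8
tcp_pos: [0.4605, 0.1786, 0.1436]
tool_rot: [0.636, 0.771, 0.0, 0.0]
force: [-1.2, -0.6, 8.6]
finger_gap: -0.001
gripper_force: 4.3
```

```bash
python3 -m crank '[{"dp":[0,0,-0.05],"angular":[0,0,0]},{"dp":[0,0,-0.05],"angular":[0,0,0]}]'
```

```text
t: 11.0
tcp_pos: [0.4605, 0.1786, 0.1408]
tool_rot: [0.636, 0.771, 0.0, 0.0]
force: [-2.3, -1.2, 8.2]
finger_gap: 0.003
gripper_force: 4.3
```

```bash
python3 -m crank '[{"dp":[0,0,-0.05],"angular":[0,0,0]},{"dp":[0,0,-0.04],"angular":[0,0,0]}]'
```

```text
t: 11.2
tcp_pos: [0.4607, 0.1786, 0.1384]
tool_rot: [0.636, 0.771, 0.0, 0.001]
force: [-2.1, 0.0, 12.7]
finger_gap: -0.002
gripper_force: 6.7
```

Resistance climbed at about 12.6 mm of stroke, so the left cylinder binds. I stop here, lift off, open and go down around its barrel.

```bash
python3 -m crank '[{"dp":[0,0,0.85],"angular":[0,0,0]},{"dp":[0,0,0.85],"angular":[0,0,0]}]' && python3 -m crank '[{"dp":[0,0.02,0],"angular":[0,0,0]},{"dp":[0,0,0],"angular":[0,0,0]},{"dp":[0,0,0],"angular":[0,0,0]},{"dp":[0,0,0],"angular":[0,0,0]},{"dp":[0,0,0],"angular":[0,0,0]},{"dp":[0,0,0],"angular":[0,0,0]},{"dp":[0,0,0],"angular":[0,0,0]}]' 0
```

```text
t: 11.4
tcp_pos: [0.4595, 0.1785, 0.1882]
tool_rot: [0.636, 0.771, -0.001, -0.001]
force: [0.5, -0.1, 0.1]
finger_gap: -0.002
gripper_force: 0.0
t: 12.1
tcp_pos: [0.4599, 0.1796, 0.188]
tool_rot: [0.636, 0.772, -0.0, -0.0]
force: [-0.2, -0.5, 0.6]
finger_gap: 1.0
gripper_force: 0.0
```

Run:
```python
from h import *
st=sense();s=vision.snapshot('wrist');P=wworld(s,st['tcp_pos'],st['tool_rot']);ok=s['range_z']>0
print(st['tcp_pos'],st['finger_gap'])
for x,y in((.46,.179),(.4755,.101),(.491,.0227)):
    k=ok&(np.hypot(P[...,0]-x,P[...,1]-y)<.018)&(P[...,2]>.094)&(P[...,2]<.15)
    q=P[k]
    if len(q):print(len(q),np.percentile(q[:,2],[50,90]),cv2.minEnclosingCircle((q[q[:,2]>np.percentile(q[:,2],60)-.003][:,:2]*1000).astype(np.float32)))
cv2.imwrite('pics/w2.png',s['image'])
```

```text
[0.45988764 0.17958249 0.18797896] 1.000255587437293
1605 [0.1215887  0.12240171] ((460.2648010253906, 179.49798583984375), 13.289084434509277)
939 [0.09986002 0.10078873] ((475.3133239746094, 101.5157699584961), 13.297927856445312)
```

View pics/w2.png

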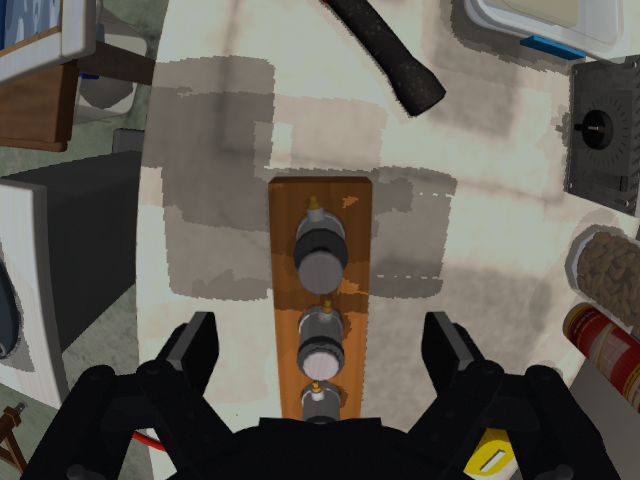

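The picture shows the binding cylinder centred between the open fingers at (320,270), and the middle rod home at (322,362). Its head top measures 0.100 m. Nothing else is in the way of the fingers.

```bash
python3 -m crank '[{"dp":[0,0,-0.8],"angular":[0,0,0]},{"dp":[0,0,-0.8],"angular":[0,0,0]},{"dp":[0,0,-0.8],"angular":[0,0,0]},{"dp":[0,0,-0.7],"angular":[0,0,0]},{"dp":[0,0,-0.5],"angular":[0,0,0]},{"dp":[0,0,0],"angular":[0,0,0]},{"dp":[0,0,0],"angular":[0,0,0]}]' 0 && python3 -m crank '[{"dp":[0,0,0],"angular":[0,0,0]},{"dp":[0,0,0],"angular":[0,0,0]},{"dp":[0,0,0],"angular":[0,0,0]},{"dp":[0,0,0],"angular":[0,0,0]},{"dp":[0,0,0],"angular":[0,0,0]},{"dp":[0,0,0],"angular":[0,0,0]},{"dp":[0,0,0],"angular":[0,0,0]}]' 1 50
```

```text
t: 12.85
tcp_pos: [0.4601, 0.1796, 0.0804]
tool_rot: [0.636, 0.772, -0.0, -0.0]
force: [0.7, -0.6, 0.0]
finger_gap: 1.0
gripper_force: 0.0
t: 13.55
tcp_pos: [0.4602, 0.1796, 0.0812]
tool_rot: [0.636, 0.772, 0.0, 0.0]
force: [-0.7, -0.2, 5.4]
finger_gap: 0.381
gripper_force: 49.3
```

```bash
python3 -m crank '[{"dp":[0,0,0.3],"angular":[0,0,0]},{"dp":[0,0,0.4],"angular":[0,0,0]},{"dp":[0,0,0.5],"angular":[0,0,0]},{"dp":[0,0,0.6],"angular":[0,0,0]},{"dp":[0,0,0.8],"angular":[0,0,0]},{"dp":[0,0,0.8],"angular":[0,0,0]},{"dp":[0,0,0.8],"angular":[0,0,0]},{"dp":[0,0,0.6],"angular":[0,0,0]},{"dp":[0,0,0],"angular":[0,0,0]}]'
```

```text
t: 14.45
tcp_pos: [0.4612, 0.1799, 0.2271]
tool_rot: [0.636, 0.772, 0.002, 0.002]
force: [0.1, 0.6, -3.9]
finger_gap: 0.385
gripper_force: 50.5
```

```bash
python3 -m crank '[{"dp":[0.124,-0.5,0],"angular":[0,0,-1]},{"dp":[0.124,-0.966,0],"angular":[0,0,-1]},{"dp":[0.124,-0.966,0],"angular":[0,0,-1]},{"dp":[0.124,-0.966,0],"angular":[0,0,-1]},{"dp":[0.124,-0.966,0],"angular":[0,0,-1]},{"dp":[0.124,-0.966,0],"angular":[0,0,-1]},{"dp":[0.124,-0.966,0],"angular":[0,0,-1]},{"dp":[0.124,-0.966,0],"angular":[0,0,-1]},{"dp":[0.124,-0.966,0],"angular":[0,0,-1]},{"dp":[0.124,-0.966,0],"angular":[0,0,-1]},{"dp":[0.124,-0.966,0],"angular":[0,0,-1]},{"dp":[0.124,-0.966,0],"angular":[0,0,-1]},{"dp":[0.124,-0.966,0],"angular":[0,0,-1]},{"dp":[0.124,-0.966,0],"angular":[0,0,-1]},{"dp":[0.124,-0.966,0],"angular":[0,0,-1]},{"dp":[0.124,-0.966,0],"angular":[0,0,-1]},{"dp":[0.124,-0.966,0],"angular":[0,0,-1]},{"dp":[0.124,-0.9,0],"angular":[0,0,-1]},{"dp":[0,-0.5,0],"angular":[0,0,-1]},{"dp":[0,0,0],"angular":[0,0,0]}]'
python3 - <<'E'
from h import *
st=sense();s=vision.snapshot('wrist');P=wworld(s,st['tcp_pos'],st['tool_rot']);ok=s['range_z']>0
print(st['tcp_pos'],Ro.from_quat(st['tool_rot']).as_matrix()[:,0])
hsv=cv2.cvtColor(s['image'],cv2.COLOR_BGR2HSV)
k=ok&(abs(P[...,2]-.042)<.004)&(np.hypot(P[...,0]-.528,P[...,1]+.341)<.1)&(hsv[...,1]>60)
n,lab,a,c=cv2.connectedComponentsWithStats(k.astype(np.uint8));
for i in range(1,n):
  if a[i,4]>60: print(a[i],rect(P[lab==i]))
print(rect(P[k]))
cv2.imwrite('pics/w3.png',s['image'])
E
```

```text
t: 16.45
tcp_pos: [0.5262, -0.3427, 0.2231]
tool_rot: [0.756, 0.655, -0.0, -0.001]
force: [0.2, 0.4, -4.1]
finger_gap: 0.382
gripper_force: 50.5
[ 0.52624166 -0.342704    0.22306141] [1.41744414e-01 9.89903213e-01 3.88498682e-04]
[ 279  139   91  157 3159] ((528.8716430664062, -341.270263671875), (138.7279510498047, 75.05899047851562), 81.05419921875)
((528.8716430664062, -341.270263671875), (138.7279510498047, 75.05899047851562), 81.05419921875)
```

View pics/w3.png

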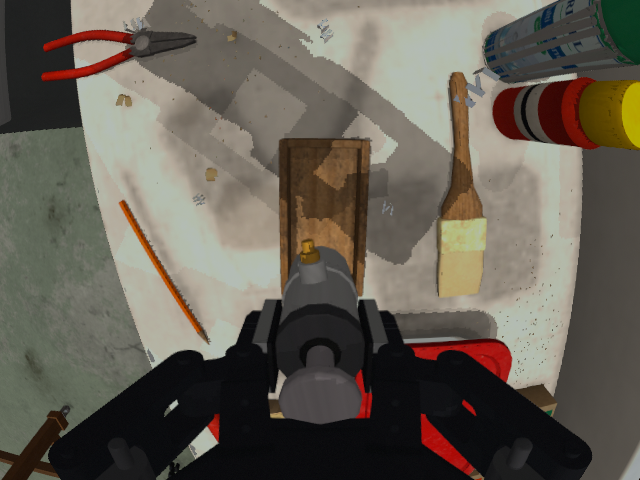

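The picture shows the held cylinder over the box. Its far half is at (280-370, 140-290), the measured rim is 139 x 75 mm, centred 2-3 mm from the tool. The brush at (460,200) and the pencil at (165,270) are clear, so I lower and release.

```bash
python3 -m crank '[{"dp":[0.08,0.05,-0.7],"angular":[0,0,0]},{"dp":[0,0,-0.8],"angular":[0,0,0]},{"dp":[0,0,-0.8],"angular":[0,0,0]},{"dp":[0,0,-0.8],"angular":[0,0,0]},{"dp":[0,0,-0.6],"angular":[0,0,0]},{"dp":[0,0,-0.5],"angular":[0,0,0]},{"dp":[0,0,-0.3],"angular":[0,0,0]},{"dp":[0,0,-0.2],"angular":[0,0,0]},{"dp":[0,0,-0.05],"angular":[0,0,0]},{"dp":[0,0,0],"angular":[0,0,0]}]'
```

```text
t: 17.5
tcp_pos: [0.5297, -0.3398, 0.0822]
tool_rot: [0.755, 0.656, 0.0, 0.0]
force: [0.3, 0.3, -3.4]
finger_gap: 0.381
gripper_force: 50.4
```

```bash
python3 -m crank '[{"dp":[0,0,-0.07],"angular":[0,0,0]},{"dp":[0,0,-0.06],"angular":[0,0,0]},{"dp":[0,0,-0.05],"angular":[0,0,0]},{"dp":[0,0,-0.05],"angular":[0,0,0]},{"dp":[0,0,0],"angular":[0,0,0]}]'
```

```text
t: 18.0
tcp_pos: [0.5292, -0.3395, 0.0747]
tool_rot: [0.755, 0.656, -0.0, -0.0]
force: [1.1, 0.1, -4.7]
finger_gap: 0.384
gripper_force: 50.5
```

```bash
python3 -m crank '[{"dp":[0,0,0],"angular":[0,0,0]},{"dp":[0,0,0],"angular":[0,0,0]},{"dp":[0,0,0],"angular":[0,0,0]}]' 0.45 && python3 -m crank '[{"dp":[0,0,0],"angular":[0,0,0]},{"dp":[0,0,0],"angular":[0,0,0]},{"dp":[0,0,0],"angular":[0,0,0]},{"dp":[0,0,0],"angular":[0,0,0]},{"dp":[0,0,0],"angular":[0,0,0]},{"dp":[0,0,0.4],"angular":[0,0,0]},{"dp":[0,0,0.7],"angular":[0,0,0]},{"dp":[0,0,0.9],"angular":[0,0,0]},{"dp":[0,0,0.9],"angular":[0,0,0]},{"dp":[0,0,0.9],"angular":[0,0,0]},{"dp":[0,-0.9,0.9],"angular":[0,0,0]},{"dp":[0,-0.9,0],"angular":[0,0,0]},{"dp":[0,-0.9,0],"angular":[0,0,0]},{"dp":[0,-0.9,0],"angular":[0,0,0]},{"dp":[0,0,0],"angular":[0,0,0]}]' 0
python3 - <<'E'
from h import *
st=sense();s=vision.snapshot('wrist');P=wworld(s,st['tcp_pos'],st['tool_rot']);ok=s['range_z']>0
k=ok&(np.hypot(P[...,0]-.529,P[...,1]+.341)<.04)&(P[...,2]>.07);q=P[k]
if len(q): h=np.percentile(q[:,2],97);print(h,cv2.minEnclosingCircle((q[abs(q[:,2]-h)<.004][:,:2]*1000).astype(np.float32)))
t=vision.snapshot('top');P=world(t)
for x,y in((.4755,.101),(.491,.0227)):
    k=(t['range_z']>0)&(np.hypot(P[...,0]-x,P[...,1]-y)<.012);q=P[k]; print(len(q),q[q[:,2]>.08].mean(0) if len(q) else 0,np.percentile(q[:,2],95) if len(q) else 0)
cv2.imwrite('pics/fin.png',np.hstack([s['image'],t['image']])[::2,::2].copy())
E
```

```text
t: 18.3
tcp_pos: [0.5299, -0.3401, 0.0757]
tool_rot: [0.755, 0.656, 0.0, 0.001]
force: [0.3, -0.0, 0.3]
finger_gap: 0.549
gripper_force: 0.0
t: 19.8
tcp_pos: [0.5291, -0.4516, 0.2171]
tool_rot: [0.756, 0.655, -0.001, 0.002]
force: [-0.1, -0.1, 0.6]
finger_gap: 1.004
gripper_force: 0.0
0.11593978542726184 ((529.023193359375, -339.558349609375), 13.045626640319824)
57 [0.47465033 0.1014248  0.09890874] 0.10327782697153069
0 0 0
```

View pics/fin.png

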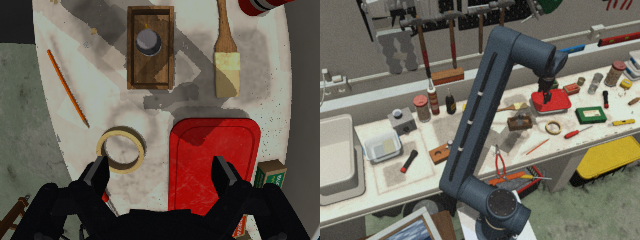

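The picture shows the binding cylinder standing upright in the box at (149,42), with the neighbouring things untouched. The arm is clear, so I hand in.

```bash
python3 -c "
from station import order
print(order.sign_off())"
```

```text
the job is handed in; nothing more can be done
None
```

The job is handed in at about 20 s of the 54 s: the right and middle cylinders ran evenly and were pressed home in the block, and the left one began to bind at about 12 mm, so I stopped there (about 13 N) and stood it in the wooden box; the right rod's end position comes from tool height and force only, because the arm hid it in the last picture.

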